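# Index a marking-out fixture by four clicks

### The arm

A 7-joint arm with a two-finger parallel gripper is mounted at the origin on a cart in front of the work surface, level with it; the furniture and walls round the work are solid. World frame = base frame: x ahead of the robot, y to its left, z up, the work surface at z = 0. Lengths are in m, angles in degrees, forces in N, time in s.
With the tool pointing down it reaches from about 0.425 to 1.025 m from the base axis. Payload 9.4 kg.
Tool frame: the origin (TCP) lies at the very end of the fingers, on their centre line; the grasp point (between the pads) lies 19 mm behind it (arm.grip_depth is the z of the grasp point in the tool frame, in m); z points along the fingers, y is the direction in which the jaws open and shut (so a half turn about z gives the same grasp; the last joint's range is limited). The gripper opens to 85 mm and grips with 20 to 120 N. Pads are 22 mm wide; open, the fingers measure 114 mm over their backs; the gripper's body (76 mm by 85 mm) begins 54 mm behind the grasp point. The pads swing forward as they close: fully open they stand 13 mm farther back than shut.
Start: joints at [-4.395, 34.337, -0.143, 91.639, 0.103, 54.024, -4.572], TCP at [0.725, -0, 0.231] pointing down, gripper open.
Joint ranges: [-147.43, 147.43], [-19.82, 112.94], [-74.19, 73.91], [6.32, 146.72], [-59.91, 239.91], [6.04, 106.73], [-150.56, 150.56]. Speed limits (degrees/s): [127.2, 127.2, 172.46, 172.46, 180, 180, 180].

### API

Orientations are given as a 3x3 rotation matrix whose columns are the frame's x, y, z axes.
In Python, from rig import arm gives the robot as it stands. The module is installed in compiled form; this text tells all that it offers.
- The arm moves only by the shell command python3 -m inch 'ROWS' [FORCE]. ROWS is JSON, a list of rows, each a list of 5 numbers: the shift along the world's x, y, z in m, then the turn about the world's z in degrees, then the gripper's target within -1 to 1 (fully open at 1, half-way at 0, shut at -1). In form: [[x, y, z, spin, fingers], ...]. A call has 1 to 8 rows; each row is the pose to reach, as a shift and turn from the pose measured when the call began; what a row does not reach only later rows make up. A row lasts 1/12 s, in which the tool goes at most 41.7 mm and 7.16 degrees, less where a joint would pass 70% of its speed; a pose out of reach is approached as far as the arm can. A call with a gripper value outside its range is refused whole. The fingers move at their own pace and stop on an object; FORCE is the grip in N (left out, the last holds). Time passes only in rows, so rows that repeat a pose let the fingers close. It gives the time, the measured TCP pose, the force and the opening at its end, in the units of the state.
- arm.sense(): the state, without advancing time (a new reading comes with each control period).
- arm.snapshot(name): name is "scene" or "side" or "wrist"; returns (picture, depth): 420x560x3 uint8, blue, green, red; 420x560 float32, m along the optical axis (not along the pixel's ray), 0 where there is no reading.
- arm.get_calibration(name): a dict with "camera_matrix" (3x3 intrinsics, pixels), "dist" ([k1, k2, p1, p2, k3] as OpenCV has them; the pictures are not rectified), "extrinsics" (4x4, takes a point from camera to world coordinates); the wrist camera has in their place "hand_eye" (4x4, takes a point from camera to tool coordinates, whose origin is the TCP and whose axes are the flange's). Camera axes: x right, y down, z forward; pixel columns grow to the right and rows downward; lengths in m; the calibration is good to about 2 mm. A picture is of the moment at which its call begins: read the wrist's pose just before it. get_calibration takes no time and is no camera call.
- arm.job_done(): hands the job in, once; it reports no verdict.
The state is a dict: "time_s": time; "joint_pos": joint angles; "joint_velocities": joint speeds; "joint_torque": joint torques, N m; "tool_pos": TCP position; "tool_rot": TCP orientation; "contact_force": force on the tool from outside, world axes, zero at the start; "ft_torque": the same for the moment, N m; "gripper_width": finger opening in m.
Only numpy, scipy, OpenCV 4.12 (cv2) and the standard library are available. Lean on these libraries where they do the work, as an engineer would, in place of code of your own. Each camera call takes 0.05 s, during which the arm holds its last target. There are 200 camera calls.

### The job

A flange blank is being marked out in thirds on the round indexing fixture. With a fingertip, push the lug on the fixture's dial round clockwise (seen from above) by exactly four clicks, counting them as they are felt, so that the dial rests in its fourth click stop; do not run on into a fifth click and do not turn it the wrong way. Only push the lug, never pinch it, and leave the oil can, the screw tin and the bottle standing where they are.

Things in the scene. Friction and masses are not known exactly. Their poses are not given: they have to be found in the camera images.
- dial_center (a point): Centre of the upper face of the dial, on its upright axis, 42 mm above the bench. The dial is a bare aluminium disc, 128 mm in diameter, with 12 tick lines near its rim, on a fixed round grey foot 160 mm in diameter. On its middle sits a steel flange blank, 52 mm in diameter, with clamp nut and stud, up to 28 mm above the dial's face. x axis: from the axis towards the lug, turning with the dial; z up.
- lug_mid (a point): Centre of the finger lug, the one dark steel block upright on the dial near its rim: 22 mm along the radius, 16 mm thick along the direction of turning, 30 mm high (top 72 mm above the bench). It lies 50 mm from the dial's axis, 15 mm above its face, at any angle at the start. x axis outward along the radius, y anticlockwise, z up. Pushing its anticlockwise (+y) face turns the dial clockwise.
- dial (a joint): Turn of the dial in rad, growing clockwise seen from above; 0 is its click stop at the start (within 0.1). Stops every 30 degrees (0.5236), so four clicks are 120 degrees (2.094). A sprung ball holds it in each stop: a push of about 9 N on the lug lifts it out; from half-way on the dial snaps by itself into the next stop, ahead of a slow finger, and stays there. It cannot be lifted.
- oil_can: Bystander: loose red oil can, 68 mm in diameter, 165 mm high with its upright spout; origin at the centre of its underside.
- screw_tin: Bystander: loose open metal tin of screws, 76 mm in diameter, 50 mm high; origin at the centre of its underside.
- marking_blue: Bystander: loose small blue bottle with a black cap, 33 mm in diameter, 68 mm high; origin at the centre of its underside.
Mind the look-alikes: they are no part of the job. Leave any orange look-alike of the part that bears dial_center alone.

How it is judged:
By the outcome, as a careful person would: the job done as asked, in the order asked, and still so for the second after the job is handed in, with the robot touching nothing.
It also fails if it takes over 48 s, if anything falls off the work surface, if the arm or the gripper's body presses on something with over 40 N, if the wrist force passes 120 N, or if a joint passes its speed limit or range.

## Working session

There is one attempt and no reset: what is moved stays moved. The work goes in short steps, Python scripts to look and compute and a shell command to move; the robot and the scene stay as the last step left them, time stands still between calls to the robot, and variables do not carry over. Pictures are saved under pics/ and viewed, on a budget of 10 in all, crops included, one or two more only if the job needs it, and the job is handed in when it is done.

```bash
mkdir -p pics; cat > h.py <<'E'
import numpy as np,cv2
from rig import arm
def snap(n):
    s=arm.sense();im,d=arm.snapshot(n);c=arm.get_calibration(n)
    if n=="wrist":
        T=np.eye(4);T[:3,:3]=s["tool_rot"];T[:3,3]=s["tool_pos"];E=T@np.array(c["hand_eye"])
    else:E=np.array(c["extrinsics"])
    return im,d,np.array(c["camera_matrix"]),np.array(c["dist"]),E
def cloud(d,K,D,E):
    h,w=d.shape;g=np.stack(np.meshgrid(np.arange(w),np.arange(h)),-1).reshape(-1,1,2).astype(np.float64)
    u=cv2.undistortPoints(g,K,D).reshape(h,w,2)
    P=np.concatenate([u*d[...,None],d[...,None]],-1)@E[:3,:3].T+E[:3,3]
    P[d<=0]=np.nan
    return P
E
python3 - <<'E'
from h import *
for n in ("scene","side","wrist"):
    r=snap(n);cv2.imwrite(f"pics/{n}0.png",r[0]);np.savez(f"{n}0.npz",im=r[0],d=r[1],P=cloud(*r[1:]))
    print(n,np.round(r[4][:3,3],3))
s=arm.sense();print(s["time_s"],s["tool_rot"],s["contact_force"],s["gripper_width"])
E
```

```text
scene [0.165 0.704 0.952]
side [ 0.406 -0.956  0.592]
wrist [0.725 0.079 0.374]
0.15 [[-3.93936860e-05  9.99999299e-01 -1.18301513e-03]
 [ 9.99999993e-01  3.92585844e-05 -1.14224123e-04]
 [-1.14177599e-04 -1.18301962e-03 -9.99999294e-01]] [0.06340374 0.03738869 0.23243341] 0.08540199671694275
```

View pics/scene0.png

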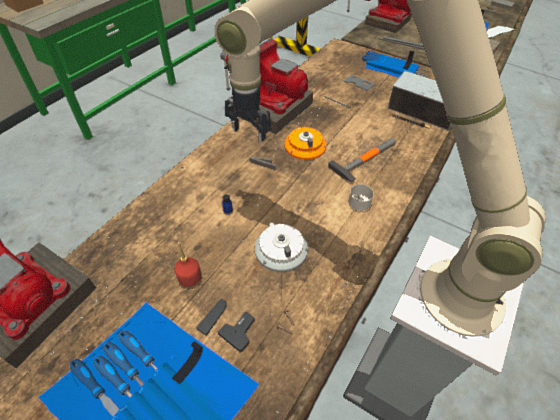

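View pics/side0.png

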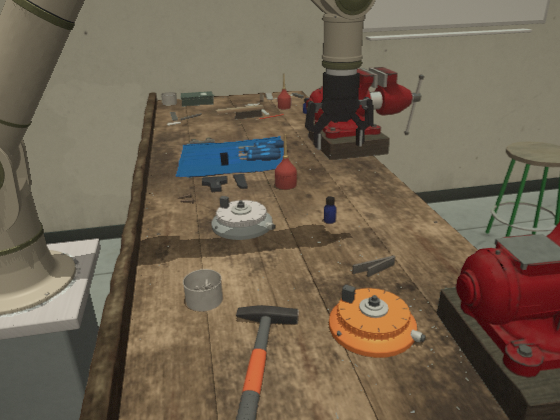

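Candidates: the aluminium dial is at scene (281,245) / side (241,215) and its dark lug at about scene (288,253) / side (224,203). The look-alike is the orange dial at scene (306,142) / side (373,315), which I leave alone. The bottle is at scene (227,204), the can at (188,270) and the tin at (361,198). I choose the bare aluminium dial.

```bash
python3 - <<'E'
from h import *
Z={n:np.load(n+"0.npz") for n in("scene","side")}
for n,pts in (("scene",dict(dial=(281,245),lug=(288,253),bottle=(227,204),can=(188,272),tin=(361,198))),("side",dict(dial=(241,211),lug=(224,203),bottle=(330,213),can=(286,178),tin=(203,290)))):
    for k,(u,v) in pts.items():print(n,k,np.round(Z[n]["P"][v,u],3))
c=Z["scene"]["P"][245,281]
for n in Z:
    P=Z[n]["P"];r=np.hypot(P[...,0]-c[0],P[...,1]-c[1])
    for lo,hi in((.036,.047),(.06,.08)):
        m=(r<.1)&(P[...,2]>lo)&(P[...,2]<hi)
        Q=P[m];(x,y),R=cv2.minEnclosingCircle(Q[:,:2].astype(np.float32));print(n,lo,m.sum(),x,y,R,Q.mean(0))
b=[cv2.resize(Z["scene"]["im"][205:285,231:331],(500,400),interpolation=cv2.INTER_CUBIC),cv2.resize(Z["side"]["im"][180:250,195:290],(500,368),interpolation=cv2.INTER_CUBIC)]
cv2.imwrite("pics/crop1.png",np.hstack([b[0][:368,:400],b[1][:,:400]]))
E
```

```text
scene dial [0.504 0.162 0.053]
scene lug [0.469 0.179 0.061]
scene bottle [0.736 0.116 0.044]
scene can [0.661 0.38  0.064]
scene tin [ 0.395 -0.159  0.026]
side dial [0.513 0.122 0.051]
side lug [0.475 0.165 0.058]
side bottle [0.74  0.091 0.033]
side can [0.675 0.328 0.041]
side tin [ 0.399 -0.158  0.023]
scene 0.036 969 0.5147994160652161 0.14336535334587097 0.06674779951572418 [0.51534419 0.1468035  0.0435813 ]
scene 0.06 89 0.49779200553894043 0.1607726514339447 0.03596765920519829 [0.49187405 0.16246494 0.06887147]
side 0.036 761 0.5159677267074585 0.14272457361221313 0.0667949765920639 [0.51546092 0.12914351 0.04145861]
side 0.06 81 0.49473732709884644 0.15454769134521484 0.03584471717476845 [0.4910227  0.15825102 0.06664646]
```

View pics/crop1.png

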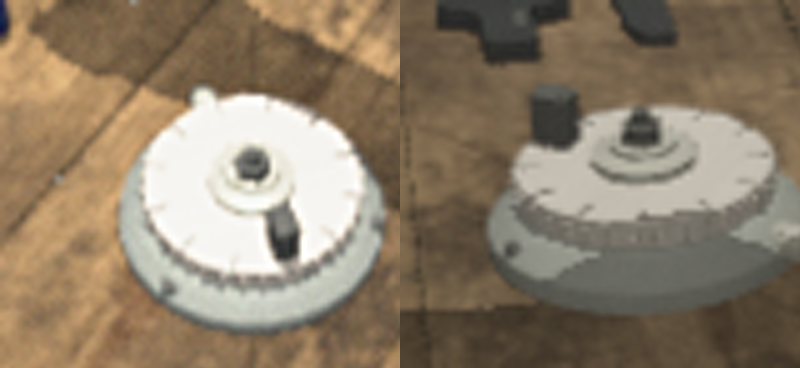

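The crop shows the bare dial with its single dark lug at (283,235) in the left panel and (555,115) in the right, on the side facing the robot. Centre is about (0.515, 0.143). I'll hover the wrist camera over it and close the fingers on the way.

```bash
python3 -m inch '[[-0.035,0.01,0,0,-1],[-0.07,0.02,0,0,-1],[-0.105,0.03,0,0,-1],[-0.14,0.04,0,0,-1],[-0.175,0.05,0,0,-1],[-0.21,0.06,0,0,-1],[-0.21,0.06,0,0,-1],[-0.21,0.06,0,0,-1]]' 60
python3 - <<'E'
from h import *
r=snap("wrist");cv2.imwrite("pics/w1.png",r[0]);P=cloud(*r[1:]);np.savez("w1.npz",P=P,im=r[0])
c=np.array([.515,.143])
R=np.hypot(P[...,0]-c[0],P[...,1]-c[1]);m=(R<.09)&(P[...,2]>.036)&(P[...,2]<.047)
(x,y),rad=cv2.minEnclosingCircle(P[m][:,:2].astype(np.float32));print("dial",x,y,rad,np.median(P[m][:,2]))
R=np.hypot(P[...,0]-x,P[...,1]-y)
m=(R<.068)&(R>.034)&(P[...,2]>.064)&(P[...,2]<.08)
Q=P[m];print(m.sum(),Q.mean(0),np.ptp(Q,0));q=Q.mean(0)[:2]-[x,y];print(np.hypot(*q),np.degrees(np.arctan2(q[1],q[0])),cv2.minAreaRect(Q[:,:2].astype(np.float32)*1000))
E
```

```text
time_s: 0.82
tool_pos: [0.5132, 0.0605, 0.231]
tool_rot: [[-0.002, 1.0, -0.001], [1.0, 0.002, -0.0], [-0.0, -0.001, -1.0]]
contact_force: [0.7, 0.1, -0.2]
gripper_width: -0.0002
dial 0.5148810148239136 0.14420682191848755 0.06631170213222504 0.043141145556635174
513 [0.47554851 0.17411982 0.07253149] [0.02345193 0.02326005 0.0106686 ]
0.04941491404766939 142.7464327804505 ((475.17376708984375, 174.40672302246094), (16.361549377441406, 22.250852584838867), 50.61878967285156)
```

View pics/w1.png

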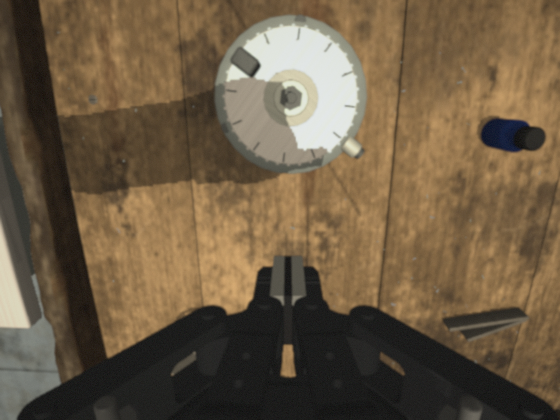

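The wrist view shows the dial centred at (291,97) with the lug at (245,60), so about 141.5° seen from above. The closed fingertips are at (288,260). Now checking the shape of the closed fingers from depth.

```bash
python3 - <<'E'
from h import *
P=np.load("w1.npz")["P"]; t=np.array([.5132,.0605,.231])
for u,v in((276,258),(288,262),(304,262),(275,285),(290,300),(262,275),(316,275),(260,300),(318,300),(205,320),(370,320),(220,350),(100,370),(290,340)):print(u,v,np.round((P[v,u]-t)*1000))
th=np.radians(141.5);c=np.array([.515,.144])
for a in(0.028,0.035):
  print(c+.051*np.array([np.cos(th),np.sin(th)])+a*np.array([-np.sin(th),np.cos(th)]))
E
```

```text
276 258 [-5. 12.  8.]
288 262 [ 0. 12. 12.]
304 262 [  20. -110. -229.]
275 285 [-5. 12. 31.]
290 300 [ 1. 10. 39.]
262 275 [-11.   8.  16.]
316 275 [12.  8. 17.]
260 300 [-10.  14.  45.]
318 300 [11. 12. 42.]
205 320 [-27.  12.  54.]
370 320 [26. 13. 55.]
220 350 [-22.   3.  57.]
100 370 [-50.  12.  76.]
290 340 [ 1. -8. 39.]
[0.45765657 0.15383522]
[0.45329897 0.14835696]
```

```bash
python3 -m inch '[[-0.01,0.012,-0.015,6.5,-1],[-0.02,0.024,-0.03,13,-1],[-0.03,0.036,-0.045,19.5,-1],[-0.04,0.05,-0.06,26,-1],[-0.05,0.065,-0.075,32.5,-1],[-0.06,0.08,-0.09,39,-1],[-0.06,0.088,-0.1,45.5,-1],[-0.06,0.088,-0.11,51.5,-1]]'
python3 -m inch '[[0,0,0,0,-1],[0,0,0,0,-1]]'
```

```text
time_s: 1.53
tool_pos: [0.4561, 0.1504, 0.12]
tool_rot: [[-0.788, 0.616, 0.0], [0.616, 0.788, 0.001], [0.001, 0.001, -1.0]]
contact_force: [-0.1, 0.2, 0.7]
gripper_width: -0.0001
time_s: 1.7
tool_pos: [0.4572, 0.1506, 0.1193]
tool_rot: [[-0.785, 0.619, -0.0], [0.619, 0.785, 0.002], [0.001, 0.001, -1.0]]
contact_force: [0.6, -0.7, 0.3]
gripper_width: -0.0
```

```bash
python3 -m inch '[[-0.004,-0.003,-0.012,0,-1],[-0.004,-0.003,-0.027,0,-1],[-0.004,-0.003,-0.042,0,-1],[-0.004,-0.003,-0.055,0,-1],[-0.004,-0.003,-0.063,0,-1],[-0.004,-0.003,-0.067,0,-1],[-0.004,-0.003,-0.067,0,-1]]'
python3 - <<'E'
from h import *
r=snap("wrist");cv2.imwrite("pics/w2.png",r[0]);print(arm.sense()["contact_force"])
c=np.array([.515,.144]);
for rel in range(0,128,5):
    # finger angle path: contact when lug at 141.5-rel ; a=22mm, rho=51mm
    th=np.radians(141.5-rel);p=c+.051*np.array([np.cos(th),np.sin(th)])+.022*np.array([-np.sin(th),np.cos(th)]);print(rel,np.round(p,4))
E
```

```text
time_s: 2.28
tool_pos: [0.4536, 0.1474, 0.052]
tool_rot: [[-0.784, 0.62, -0.001], [0.62, 0.784, 0.001], [0.001, 0.001, -1.0]]
contact_force: [1.1, 0.3, 0.2]
gripper_width: 0.0002
[-0.15000492 -0.76342663  0.09939441]
0 [0.4614 0.1585]
5 [0.4629 0.1631]
10 [0.4647 0.1676]
15 [0.467  0.1719]
20 [0.4696 0.176 ]
25 [0.4726 0.1798]
30 [0.4758 0.1834]
35 [0.4794 0.1867]
40 [0.4833 0.1896]
45 [0.4874 0.1922]
50 [0.4917 0.1944]
55 [0.4962 0.1962]
60 [0.5008 0.1977]
65 [0.5055 0.1987]
70 [0.5103 0.1993]
75 [0.5152 0.1995]
80 [0.52   0.1993]
85 [0.5248 0.1987]
90 [0.5295 0.1976]
95 [0.5341 0.1961]
100 [0.5386 0.1943]
105 [0.5429 0.192 ]
110 [0.547  0.1894]
115 [0.5508 0.1864]
120 [0.5544 0.1832]
125 [0.5577 0.1796]
```

View pics/w2.png

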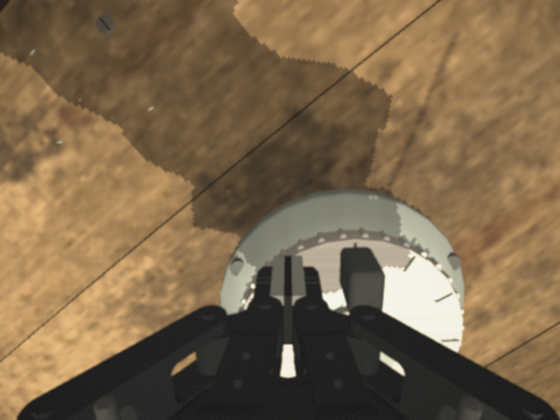

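The fingers (288,280) stand on the lug's anticlockwise side, parallel to its face (lug at 362,275), with a gap of about 1 cm. Now I move slowly to contact.

```bash
python3 -m inch '[[0.0015,0.002,0,0,-1],[0.003,0.004,0,0,-1],[0.0045,0.006,0,0,-1],[0.006,0.008,0,0,-1],[0.007,0.009,0,0,-1],[0.007,0.009,0,0,-1]]'; python3 -m inch '[[0.001,0.002,0,-1,-1],[0.001,0.003,0,-2,-1],[0.001,0.004,0,-3,-1],[0.001,0.004,0,-3,-1]]'
```

```text
time_s: 2.83
tool_pos: [0.461, 0.1569, 0.0526]
tool_rot: [[-0.785, 0.62, 0.0], [0.62, 0.785, 0.002], [0.001, 0.002, -1.0]]
contact_force: [-1.1, -1.0, -0.6]
gripper_width: 0.0
time_s: 3.17
tool_pos: [0.4607, 0.1583, 0.0525]
tool_rot: [[-0.748, 0.663, -0.003], [0.663, 0.748, -0.002], [0.0, -0.003, -1.0]]
contact_force: [-1.7, -7.5, 3.8]
gripper_width: -0.0003
```

Contact felt at (0.461,0.158), with 7.5 N against the push. Now the first click, in short arc steps.

```bash
python3 -m inch '[[0.001,0.003,0,-2,-1],[0.002,0.006,0,-4,-1],[0.003,0.009,0,-6,-1],[0.004,0.0105,0,-8,-1]]'; python3 -m inch '[[0.001,0.002,0,-2,-1],[0.002,0.004,0,-3,-1],[0.003,0.006,0,-5,-1],[0.003,0.006,0,-5,-1]]'
```

```text
time_s: 3.5
tool_pos: [0.4636, 0.1672, 0.0523]
tool_rot: [[-0.646, 0.763, -0.005], [0.763, 0.646, -0.004], [0.0, -0.007, -1.0]]
contact_force: [-2.2, -3.1, 0.8]
gripper_width: -0.0001
time_s: 3.83
tool_pos: [0.4674, 0.1744, 0.0524]
tool_rot: [[-0.575, 0.818, -0.004], [0.818, 0.575, -0.002], [0.0, -0.005, -1.0]]
contact_force: [0.3, 0.6, 1.0]
gripper_width: 0.0001
```

Force fell to zero with the finger at about 17°, so that is click 1. Next I go up to contact again at about 30°, then through click 2.

```bash
python3 -m inch '[[0.0015,0.002,0,-3,-1],[0.003,0.004,0,-6,-1],[0.005,0.006,0,-9,-1],[0.007,0.008,0,-12,-1],[0.009,0.0095,0,-14,-1],[0.0105,0.011,0,-16,-1],[0.0105,0.011,0,-16,-1]]'
```

```text
time_s: 4.42
tool_pos: [0.4755, 0.1848, 0.0521]
tool_rot: [[-0.326, 0.945, -0.009], [0.945, 0.326, -0.003], [-0.0, -0.01, -1.0]]
contact_force: [-6.2, -3.0, 3.7]
gripper_width: -0.0002
```

Contact is back at about 30° with 7 N, which confirms click 1. Continuing.

```bash
python3 -m inch '[[0.003,0.002,0,-3,-1],[0.0055,0.0035,0,-6,-1],[0.008,0.005,0,-9,-1],[0.0105,0.0065,0,-11,-1]]'; python3 -m inch '[[0.002,0.001,0,-2,-1],[0.004,0.002,0,-4,-1],[0.006,0.003,0,-6,-1],[0.006,0.003,0,-6,-1]]'
```

```text
time_s: 4.75
tool_pos: [0.4848, 0.1918, 0.0521]
tool_rot: [[-0.139, 0.99, -0.012], [0.99, 0.139, -0.002], [0.0, -0.012, -1.0]]
contact_force: [-3.0, 0.2, 0.4]
gripper_width: 0.0
time_s: 5.08
tool_pos: [0.492, 0.1953, 0.0522]
tool_rot: [[-0.032, 0.999, -0.01], [0.999, 0.032, 0.0], [0.001, -0.01, -1.0]]
contact_force: [0.5, 0.2, 0.3]
gripper_width: 0.0001
```

Click 2 (force zero at about 50°). On to contact at about 60°.

```bash
python3 -m inch '[[0.003,0.001,0,-3,-1],[0.006,0.002,0,-6,-1],[0.009,0.0025,0,-9,-1],[0.0115,0.003,0,-12,-1],[0.0125,0.003,0,-13,-1],[0.0125,0.003,0,-13,-1]]'
```

```text
time_s: 5.58
tool_pos: [0.5025, 0.199, 0.0521]
tool_rot: [[0.193, 0.981, -0.013], [0.981, -0.193, 0.003], [0.0, -0.013, -1.0]]
contact_force: [-7.6, 1.9, 3.9]
gripper_width: -0.0
```

Contact again at about 61° with 8 N, confirming two clicks. Third click next.

```bash
python3 -m inch '[[0.003,0.0,0,-3,-1],[0.006,0.0005,0,-6,-1],[0.009,0.0005,0,-9,-1],[0.012,0.0005,0,-11,-1]]'; python3 -m inch '[[0.002,0,0,-2,-1],[0.004,-0.0005,0,-4,-1],[0.006,-0.0005,0,-6,-1],[0.006,-0.0005,0,-6,-1]]'
```

```text
time_s: 5.92
tool_pos: [0.514, 0.2003, 0.0521]
tool_rot: [[0.378, 0.926, -0.013], [0.926, -0.378, 0.006], [0.0, -0.014, -1.0]]
contact_force: [-2.0, 1.5, 2.0]
gripper_width: -0.0001
time_s: 6.25
tool_pos: [0.5209, 0.1995, 0.0522]
tool_rot: [[0.475, 0.88, -0.011], [0.88, -0.475, 0.007], [0.001, -0.013, -1.0]]
contact_force: [0.6, 0.3, -0.6]
gripper_width: -0.0003
```

Click 3. On to contact at about 90°.

```bash
python3 -m inch '[[0.003,-0.0005,0,-3,-1],[0.006,-0.001,0,-6,-1],[0.009,-0.002,0,-9,-1],[0.0115,-0.003,0,-12,-1],[0.0125,-0.0035,0,-13,-1],[0.0125,-0.0035,0,-13,-1]]'
```

```text
time_s: 6.75
tool_pos: [0.5321, 0.1972, 0.0521]
tool_rot: [[0.66, 0.751, -0.012], [0.751, -0.66, 0.01], [-0.0, -0.015, -1.0]]
contact_force: [-3.3, 5.2, 3.0]
gripper_width: 0.0004
```

Contact at about 91°, confirming three clicks. Fourth and last.

```bash
python3 -m inch '[[0.003,-0.001,0,-3,-1],[0.0055,-0.002,0,-6,-1],[0.008,-0.003,0,-9,-1],[0.0105,-0.0045,0,-11,-1]]'; python3 -m inch '[[0.002,-0.001,0,-2,-1],[0.0035,-0.002,0,-4,-1],[0.005,-0.003,0,-5,-1],[0.005,-0.003,0,-5,-1]]'
```

```text
time_s: 7.08
tool_pos: [0.542, 0.1932, 0.0521]
tool_rot: [[0.792, 0.61, -0.011], [0.61, -0.792, 0.013], [-0.001, -0.017, -1.0]]
contact_force: [-2.0, 1.4, 2.3]
gripper_width: -0.0
time_s: 7.42
tool_pos: [0.5477, 0.1896, 0.0521]
tool_rot: [[0.844, 0.537, -0.009], [0.537, -0.843, 0.013], [-0.0, -0.016, -1.0]]
contact_force: [-0.4, -0.0, 0.3]
gripper_width: 0.0002
```

Force zero at about 110°: click 4. I back off, lift, and look.

```bash
python3 -m inch '[[-0.003,0.005,0,0,-1],[-0.003,0.005,0.002,0,-1],[-0.003,0.005,0.03,0,-1],[-0.003,0.005,0.06,0,-1],[-0.003,0.005,0.09,0,-1],[-0.003,0.005,0.12,0,-1],[-0.003,0.005,0.15,0,-1],[-0.003,0.005,0.17,0,-1]]'
python3 -m inch '[[-0.02,-0.02,0.01,0,-1],[-0.04,-0.04,0.01,0,-1],[-0.06,-0.06,0.01,0,-1],[-0.08,-0.08,0.01,0,-1],[-0.09,-0.09,0.01,0,-1],[-0.09,-0.09,0.01,0,-1],[-0.09,-0.09,0.01,0,-1]]'
python3 - <<'E'
from h import *
r=snap("wrist");cv2.imwrite("pics/w3.png",r[0]);P=cloud(*r[1:])
c=np.array([.515,.144]);R=np.hypot(P[...,0]-c[0],P[...,1]-c[1])
m=(R<.09)&(P[...,2]>.036)&(P[...,2]<.047);(x,y),rad=cv2.minEnclosingCircle(P[m][:,:2].astype(np.float32));print(x,y,rad)
R=np.hypot(P[...,0]-x,P[...,1]-y)
m=(R<.068)&(R>.034)&(P[...,2]>.064)&(P[...,2]<.08);Q=P[m];q=Q.mean(0)[:2]-[x,y];print(m.sum(),np.hypot(*q),np.degrees(np.arctan2(q[1],q[0])),cv2.minAreaRect(Q[:,:2].astype(np.float32)*1000))
im=snap("scene")[0];cv2.imwrite("pics/s3.png",im)
for n in["scene"]:
  Z=np.load("scene0.npz")["im"]
  for k,(u,v) in dict(bottle=(227,204),can=(188,270),tin=(361,198)).items():
    print(k,np.abs(im[v-18:v+18,u-18:u+18].astype(int)-Z[v-18:v+18,u-18:u+18]).mean())
E
```

```text
time_s: 8.08
tool_pos: [0.5451, 0.1948, 0.225]
tool_rot: [[0.843, 0.538, -0.006], [0.538, -0.843, 0.014], [0.002, -0.015, -1.0]]
contact_force: [0.9, -0.6, -1.0]
gripper_width: 0.0001
time_s: 8.67
tool_pos: [0.4555, 0.1051, 0.2355]
tool_rot: [[0.843, 0.538, -0.005], [0.538, -0.843, 0.015], [0.004, -0.015, -1.0]]
contact_force: [0.3, 1.2, -0.0]
gripper_width: 0.0
0.5151982307434082 0.14457088708877563 0.06618340313434601
506 0.048977686377566686 22.880650631915334 ((560.609130859375, 163.7943572998047), (21.922853469848633, 16.03551483154297), 23.022262573242188)
bottle 7.773662551440329
can 2.979681069958848
tin 2.425925925925926
```

View pics/w3.png

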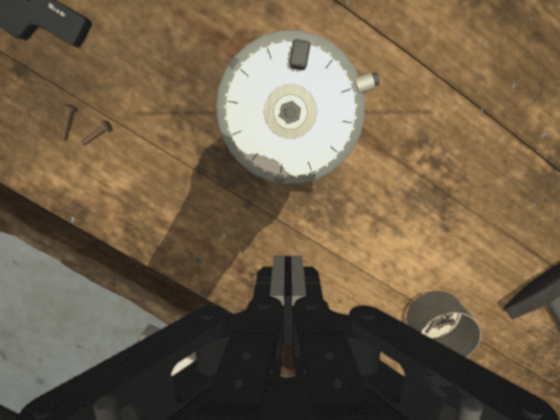

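The lug is now at (300,54), 22.9° against 142.7° before: 119.8° clockwise, so four stops. The bottle patch changed a little, probably a shadow, so I check it.

View pics/s3.png

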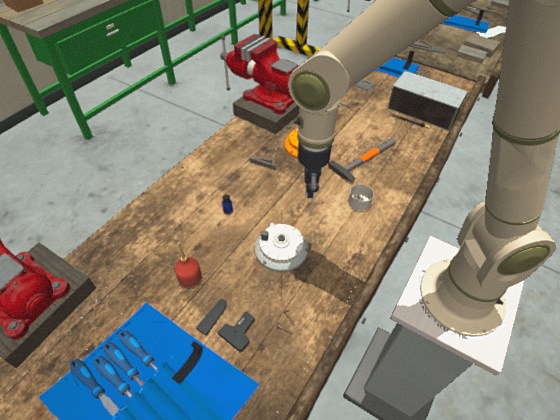

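The bottle (227,204), can (188,270) and tin (361,198) stand where they were; only the arm's shadow moved. The gripper is clear, so I hand in.

```bash
python3 -c "
from rig import arm
print(arm.sense()['time_s'],arm.job_done())"
```

```text
the job is handed in; nothing more can be done
8.7667 None
```

I pushed the lug on the aluminium dial clockwise through four clicks with the closed fingertips and handed the job in at 8.8 s. I felt each click as the push force rising to 6–8 N and then dropping to about zero. After clicks 1 to 3, I met the lug again near 30°, 60° and 90°, which confirmed the count.

- **Dial:** the last wrist-camera check puts the lug at 22.9°, against 142.7° at the start. That is 119.8° clockwise, so it rests in the fourth stop. A rougher check, fitting the lug's outline, gave 117.6°, still well within that stop.
- **Bystanders:** the oil can, screw tin and bottle are unmoved in the scene picture, and the orange dial was never approached. The patch of picture around the bottle differed slightly; I put that down to the arm's shadow having moved.
- **Robot:** the gripper was lifted clear and touching nothing at hand-in. The largest wrist force I read was about 9 N, but I only had readings at the end of each move.

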